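# Clamp a stretcher bar in the mitre board, ready for sawing

## Task

Lay the loose pine stretcher bar flat in the mitre board, under the clamp, with its long side against the split fence and one end against the end stop, and let go of it. Then wind the hold-down clamp's crank clockwise until the rubber pad meets the bar, and snug it about a quarter turn past first touch, so that the bar is held for sawing but not bruised. Let go of the crank, and leave the tape roll, the scraper and the paint tubes where they lie.

Things in the scene. Friction and masses are not known exactly. Their poses are not given: they have to be found in the camera images.
- mitre_board: Plywood mitre board screwed to the table, base 140 x 300 x 18 mm. Frame: origin at its underside (base x -65..75, y -150..150 mm), z up, x square to the fence and away from the robot, y along the fence to the stop. Base top z = 18. Fence face x = 12, 34 mm high, 18 thick, in two parts, y -140..-85 and -5..137. End stop: face y = 125, x -46..14, 30 mm high.
- bar_seat (a point): Point of the board, axes as the board's, where the bar's origin lies when the bar is home against base, fence and stop: (-10, 5, 18) mm in the board's frame. Put the bar in low from the front (-x): the clamp hangs over the stop end.
- fence_gap (a point): Middle of the 80 mm gap in the fence where saw kerfs cross, at (12, -45, 18) mm in the board's frame, on the line of the fence face and the base top. A finger has room there behind the bar.
- screw_axis (a point): Point of the board on the upright clamp screw's axis, on top of the clamp's arm, at (-10, 85, 130) mm in the board's frame. The arm is 30 mm wide, its underside at z = 104; it comes from a column behind the fence at (50, 85).
- stretcher_bar: Loose planed pine bar, 44 x 240 x 22 mm, 0.10 to 0.20 kg, lying flat on the table at the start. Origin at the centre of its underside, y along its length, z up. Both ends are alike: either may go to the stop. Gripped across its width, 50 mm from its middle on the side away from the stop, the fingers come to the fence gap.
- clamp_pad: Rubber pad, 32 mm disc, under the clamp screw; origin at the centre of its lower face. It does not turn. Height over the board's underside 70 mm at crank value 0, sinking 2.55 mm per rad (16 mm a turn). It meets a seated bar (top at 40 mm) near crank value 11.8; past that the rubber yields, about 15 N per mm: 60 N at a quarter turn past touch.
- clamp_crank (a joint): Crank angle, rad; grows clockwise from above and lowers the pad. Starts at 3.0 to 6.6; hard stop at 14.9. At value q the knob stands in direction (cos q, -sin q) of the board's x, y from the screw axis. Stays where it is left. Turning freely takes about 4.4 N at the knob along its circle, a quarter turn past touch about 3 N more.
- knob_mid (a point): Grip point of the crank's upright black knob, which revolves freely: 19 mm across, 42 high, 50 mm from the screw axis. On the knob's axis, 17 mm below its top, 25 above the crank arm; 211 mm above the board's underside at crank value 0, sinking with the screw. Nothing near is higher. Held from above it can be led round without turning the wrist.
- tape_roll: Bystander: roll of masking tape lying flat, 104 mm across, 24 high; origin at the centre of its underside.
- scraper: Bystander: paint scraper with wooden handle, 190 x 60 x 16 mm, lying flat; origin at the centre of its underside, x along it.
- tube_red: Bystander: small paint tube lying flat, 96 x 51 x 32 mm; origin at the centre of its underside, x along it.

How it is judged:
On the way, in this order (a step that is already met when the one before it is completed fails the run):
1. the bar lies flat in the board, against fence and stop, and is released (x of stretcher_bar in the frame of mitre_board between -0.0135 and -0.007 m and y of stretcher_bar in the frame of mitre_board between 0.001 and 0.008 m and z of stretcher_bar in the frame of mitre_board between 0.0155 and 0.0205 m and angle between the y axis of stretcher_bar and the y axis of mitre_board, either way round below 0.03 rad and angle between stretcher_bar's own z axis and vertical below 0.05 rad and contact force between the fingers and stretcher_bar below 0.3 N), for 0.2 s.
2. the pad is snug on the bar (contact force between clamp_pad and stretcher_bar between 20 and 90 N), for 0.2 s.
At the end, for the whole second after the job is handed in: The bar lies flat on the base, within 3.5 mm of the fence and 4 mm of the stop, parallel to the fence within 0.03 rad, at rest, and the clamp pad presses it with 20 to 90 N (about 1/12 to 3/8 turn past touch) (all of step 2 and x of stretcher_bar in the frame of mitre_board between -0.0135 and -0.007 m and y of stretcher_bar in the frame of mitre_board between 0.001 and 0.008 m and z of stretcher_bar in the frame of mitre_board between 0.0155 and 0.0205 m and angle between the y axis of stretcher_bar and the y axis of mitre_board, either way round below 0.03 rad and angle between stretcher_bar's own z axis and vertical below 0.05 rad and linear speed of stretcher_bar below 0.02 m/s).
It fails at once if the clamp is overtightened (more than 100 N on the bar) (contact force between clamp_pad and stretcher_bar above 100 N).
It fails at once if the tape roll is pushed more than 20 mm (distance of tape_roll from where it was at the start of the episode above 0.02 m).
It fails at once if the scraper is pushed more than 20 mm (distance of scraper from where it was at the start of the episode above 0.02 m).
It fails at once if the paint tube is pushed more than 20 mm (distance of tube_red from where it was at the start of the episode above 0.02 m).
It also fails if it takes over 69 s, if anything falls off the work surface, if the arm or the gripper's body presses on something with over 40 N, if the wrist force passes 120 N, or if a joint passes its speed limit or range.

## Robot

A 6-joint arm with a two-finger parallel gripper is mounted at the origin on the work surface; the furniture and walls round the work are solid. World frame = base frame: x ahead of the robot, y to its left, z up, the work surface at z = 0. Lengths are in m, angles in rad, forces in N, time in s.
With the tool pointing down it reaches from about 0.225 to 0.875 m from the base axis. Payload 3.4 kg.
Tool frame: the origin (TCP) lies at the very end of the fingers, on their centre line; the grasp point (between the pads) lies 19 mm behind it; z points along the fingers, y is the line along which they close (so a half turn about z gives the same grasp; the last joint's range is limited). The gripper opens to 85 mm and grips with 20 to 120 N. Pads are 22 mm wide; open, the fingers measure 114 mm over their backs; the gripper's body (76 mm by 85 mm) begins 54 mm behind the grasp point. The pads swing forward as they close: fully open they stand 13 mm farther back than shut.
Start: joints at [1.046, 0.276, 1.505, -0, 1.361, -0.121], TCP at [0.226, 0.529, 0.231] pointing down, gripper open.
Joint ranges: [-2.89, 2.89], [-0.75, 2.08], [0.22, 2.7], [-1.18, 4.32], [0.11, 2.71], [-2.7, 2.7]. Speed limits (rad/s): [2.57, 2.57, 3.14, 3.14, 3.14, 3.14].

## Interface

Orientations are given as a unit quaternion [w, x, y, z].
In Python, from rig import manip, eyes gives the robot as it stands.
- The arm moves only by the tool servo_tool, never from a script. Its argument "series" is text: rows parted by semicolons, each of 7 numbers parted by spaces: the shift along the tool's x, y, z in m, then the turn, a rotation vector about the tool's x, y, z in degrees, then the closure, from 0 (fully open) to 1 (shut). In form: dx dy dz ax ay az fingers; .... A call has 1 to 5 rows; each row is the pose to reach, as a shift and turn from the pose commanded when the call began, along the tool's axes at that moment; what a row does not reach only later rows make up. A row lasts 1/10 s, in which the tool goes at most 50 mm and 8.59 degrees, less where a joint would pass 70% of its speed; a pose out of reach is approached as far as the arm can. A call with a gripper value outside its range is refused whole. The fingers move at their own pace and stop on an object; "squeeze" is the grip in N (left out, the last holds). Time passes only in rows, so rows that repeat a pose let the fingers close. It gives the time, the measured TCP pose, the force, the opening and the grip force at its end, in the units of the state.
- manip.get_state(): the state, without advancing time (a new reading comes with each control period).
- eyes.get_image(name): name is "scene" or "top" or "wrist"; returns the picture (400x640x3 uint8, red, green, blue); there is no depth.
- eyes.camera_info(name): a dict with "fx", "fy", "cx", "cy" (pixels), "eye" and "orientation" of the camera in the world. Camera axes: x right, y down, z forward; pixel columns grow to the right and rows downward; lengths in m; the calibration is good to about 2 mm. A picture is of the moment at which its call begins: read the wrist's pose just before it. camera_info takes no time and is no camera call; for the wrist camera it gives the pose at the moment of the call.
- manip.sign_off(): hands the job in; it is judged then, once.
The state is a dict: "clock": time; "qpos": joint angles; "qd": joint speeds; "effort": joint torques, N m; "position": TCP position; "ee_rot": TCP orientation; "contact_force": force on the tool from outside, world axes, zero at the start; "moment": the same for the moment, N m; "width": finger opening in m; "gripper_force": force on a finger pad.
Only numpy, scipy, OpenCV 4.12 (cv2) and the standard library are available. Lean on these libraries where they do the work, as an engineer would, in place of code of your own. Each camera call takes 0.05 s, during which the arm holds its last target. There are 200 camera calls.

## Working session

There is one attempt and no reset: what is moved stays moved. The work goes in short steps, Python scripts to look and compute and a tool call to move; the robot and the scene stay as the last step left them, time stands still between calls to the robot, and variables do not carry over. Pictures are saved under pics/ and viewed, at most 11 in all, crops included, and the job is handed in when it is done.

Besides the shell and the picture viewer there is one more tool, called after "Request:" by a JSON object that holds its "api" and its "payload". servo_tool: Moves the arm, as the interface text tells. Its arguments: {"type":"object","properties":{"series":{"type":"string"},"squeeze":{"type":"number"}},"required":["series"]}

```bash
mkdir -p pics; ls
python3 - <<'E'
from rig import manip, eyes
import cv2,numpy as np
s=manip.get_state();print(s)
for n in("scene","top"):
    print(n,eyes.camera_info(n)); cv2.imwrite(f"pics/{n}0.png",eyes.get_image(n)[:,:,::-1])
print(eyes.camera_info("wrist"))
E
```

```text
pics
{'clock': 0.0, 'qpos': array([ 1.04597225e+00,  2.76613696e-01,  1.50613404e+00, -7.91575523e-06,
        1.36067807e+00, -1.20981905e-01]), 'qd': array([ 0.0010854 ,  0.00090815,  0.00166408,  0.00030793,  0.00115299,
       -0.00194472]), 'effort': array([ 5.92268170e-04, -4.16767859e+01, -2.45810902e+01, -3.39542876e-04,
        1.11317620e-02,  2.83531278e-06]), 'position': array([0.22568435, 0.5282935 , 0.23042867]), 'ee_rot': array([-2.87178622e-04,  2.00550860e-01,  9.79682863e-01, -8.70433792e-04]), 'contact_force': array([-0.07806113,  0.51395334,  0.1905766 ]), 'moment': array([-0.02369767, -0.05339473, -0.00499709]), 'gripper_force': 0.0, 'width': 0.08516083408181738}
scene {'fx': 515.6009202179921, 'fy': 515.6009202179921, 'cx': 324.4943322818437, 'cy': 202.88421536112781, 'eye': array([-0.56869098, -0.55591732,  0.86093035]), 'orientation': array([-0.4232748 ,  0.74177623, -0.4578529 ,  0.24693559])}
top {'fx': 395.3835936919106, 'fy': 395.3835936919106, 'cx': 317.77727946512306, 'cy': 201.2804180016506, 'eye': array([ 0.39385349, -0.00174117,  1.25860805]), 'orientation': array([ 0.04019411, -0.70580838,  0.70652971, -0.03216718])}
{'fx': 335.4979957538499, 'fy': 335.4979957538499, 'cx': 320.0386203553854, 'cy': 195.51738583885432, 'eye': array([0.15033734, 0.56190143, 0.37190328]), 'orientation': array([0.13583613, 0.82331345, 0.54389294, 0.08879178])}
```

View pics/top0.png

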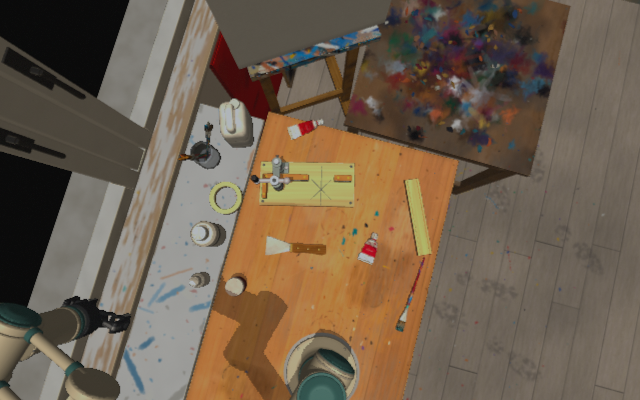

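View pics/scene0.png

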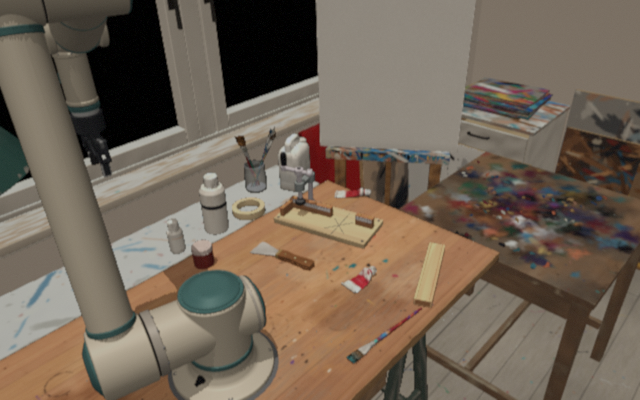

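The top picture shows the board at about (262,162)–(355,205) with the clamp column near (278,165) and the knob near (254,179). The bar runs from (411,180) to (424,254). The scraper is at (297,247), the tube at (368,248) and the tape at (225,198). The scene view agrees with this.

```bash
cat > h.py <<'E'
from rig import manip, eyes
import cv2,numpy as np
from scipy.spatial.transform import Rotation as R
def rot(q): return R.from_quat(np.r_[q[1:],q[0]])
def snap(n,name=None):
    c=eyes.camera_info(n); im=eyes.get_image(n)[:,:,::-1].copy()
    if name: cv2.imwrite(f"pics/{name}.png",im)
    return im,c
def ray(c,p,z):
    p=np.atleast_2d(np.array(p,float))
    d=np.c_[(p[:,0]-c['cx'])/c['fx'],(p[:,1]-c['cy'])/c['fy'],np.ones(len(p))]
    d=rot(c['orientation']).apply(d); e=np.array(c['eye'])
    return e+d*((z-e[2])/d[:,2])[:,None]
def proj(c,P):
    q=rot(c['orientation']).inv().apply(np.atleast_2d(P)-c['eye'])
    return np.c_[q[:,0]/q[:,2]*c['fx']+c['cx'],q[:,1]/q[:,2]*c['fy']+c['cy']]
def totool(dw,s=None):
    s=s or manip.get_state(); return rot(s['ee_rot']).inv().apply(dw)
E
python3 - <<'E'
from h import *
im=cv2.imread('pics/top0.png');c=eyes.camera_info('top')
hsv=cv2.cvtColor(im,cv2.COLOR_BGR2HSV)
for p in [(415,215),(330,170),(300,195),(225,186),(310,230)]: print(p,hsv[p[1],p[0]])
m=cv2.inRange(hsv,(20,60,120),(35,180,255))
n,l,st,ce=cv2.connectedComponentsWithStats(m)
for i in range(1,n):
    if st[i,4]>150:
        cn=cv2.findContours((l==i).astype('u1'),0,2)[0][0]; r=cv2.minAreaRect(cn);b=cv2.boxPoints(r)
        print(st[i],r); print(ray(c,b,0.02).round(3)[:,:2].tolist(), ray(c,r[0],0.02).round(3))
for nm,p in dict(scr=(297,247),scrT=(265,245),scrH=(326,249),tube=(368,248),tubeT=(374,233),tubeB=(365,264),tape=(225,198)).items(): print(nm,ray(c,p,.01).round(3))
s=manip.get_state();w=eyes.camera_info('wrist')
print(rot(s['ee_rot']).as_matrix().round(3)); print((rot(s['ee_rot']).inv()*rot(w['orientation'])).as_matrix().round(3), totool(w['eye']-s['position']))
E
```

```text
(415, 215) [ 28 115 177]
(330, 170) [ 32  98 180]
(300, 195) [ 30  99 177]
(225, 186) [ 22 111 101]
(310, 230) [ 13 161 173]
[ 259  162   96   45 2944] ((306.593505859375, 183.4789276123047), (94.71857452392578, 43.24412155151367), 1.3322198390960693)
[[0.513, 0.198], [0.651, 0.197], [0.643, -0.104], [0.505, -0.1]] [[0.578 0.048 0.02 ]]
[ 405  179   26   77 1029] ((417.9563903808594, 216.41946411132812), (76.81311798095703, 13.786968231201172), 79.99201965332031)
[[0.589, -0.262], [0.596, -0.305], [0.359, -0.34], [0.352, -0.298]] [[ 0.473 -0.301  0.02 ]]
[209 182  33  32 415] ((225.0, 197.5), (31.0, 32.0), 90.0)
[[0.583, 0.358], [0.583, 0.256], [0.484, 0.254], [0.485, 0.355]] [[0.534 0.306 0.02 ]]
[  0 323  25  43 391] ((12.0, 344.0), (24.0, 42.0), 0.0)
[[0.021, 0.981], [0.146, 0.991], [0.146, 0.917], [0.021, 0.907]] [[0.083 0.949 0.02 ]]
[ 26 334  44  37 402] ((46.30488586425781, 355.2439270019531), (46.38360595703125, 20.302589416503906), 38.65980529785156)
[[0.069, 0.918], [0.117, 0.882], [0.031, 0.765], [-0.015, 0.8]] [[0.05  0.841 0.02 ]]
[287 337  69  60 830] ((323.4930419921875, 363.3602600097656), (69.40611267089844, 51.42862319946289), 14.500167846679688)
[[-0.019, 0.116], [0.127, 0.078], [0.077, -0.126], [-0.068, -0.086]] [[ 0.029 -0.005  0.02 ]]
[ 65 379  33  21 206] ((77.97598266601562, 395.43011474609375), (35.492801666259766, 15.988012313842773), 34.159690856933594)
[[-0.057, 0.795], [-0.019, 0.77], [-0.076, 0.678], [-0.114, 0.703]] [[-0.067  0.736  0.02 ]]
scr [[0.378 0.078 0.01 ]]
scrT [[0.384 0.178 0.01 ]]
scrH [[ 0.372 -0.013  0.01 ]]
tube [[ 0.375 -0.145  0.01 ]]
tubeT [[ 0.422 -0.164  0.01 ]]
tubeB [[ 0.325 -0.135  0.01 ]]
tape [[0.533 0.308 0.01 ]]
[[-0.92   0.393 -0.001]
 [ 0.393  0.92  -0.001]
 [ 0.    -0.002 -1.   ]]
[[ 0.    -0.947 -0.32 ]
 [ 1.     0.     0.   ]
 [-0.    -0.32   0.947]] [ 0.08247816  0.00103067 -0.14136995]
```

Request:
{"api": "servo_tool", "payload": {"series": "-0.034 -0.027 -0.018 0 0 0 0; -0.068 -0.054 -0.036 0 0 0 0; -0.102 -0.081 -0.054 0 0 0 0; -0.136 -0.108 -0.072 0 0 0 0; -0.17 -0.135 -0.09 0 0 0 0"}}

```text
clock: 0.6
position: [0.3294, 0.3362, 0.3217]
ee_rot: [-0.0, 0.2, 0.98, -0.0]
contact_force: [1.6, 1.3, 0.5]
width: 0.0853
gripper_force: 0.0
```

Request:
{"api": "servo_tool", "payload": {"series": "-0.039 -0.031 0 0 0 8 0; -0.078 -0.062 0 0 0 16 0; -0.117 -0.093 0 0 0 24 0; -0.156 -0.124 0 0 0 32 0; -0.195 -0.155 0 0 0 40 0"}}

```text
clock: 1.1
position: [0.4479, 0.1168, 0.3211]
ee_rot: [-0.0, 0.526, 0.85, 0.0]
contact_force: [1.0, 0.6, 0.5]
width: 0.0855
gripper_force: 0.0
```

Request:
{"api": "servo_tool", "payload": {"series": "0 0 0 0 0 8 0; 0 0 0 0 0 16 0; 0 0 0 0 0 24 0; 0 0 0 0 0 27 0; 0 0 0 0 0 27 0"}}

```text
clock: 1.6
position: [0.4474, 0.1185, 0.3209]
ee_rot: [-0.0, 0.708, 0.706, -0.0]
contact_force: [0.5, 0.8, -0.1]
width: 0.0856
gripper_force: 0.0
```

Run:
```python
from h import *
s=manip.get_state();print(s['clock'],s['position'],rot(s['ee_rot']).as_matrix().round(3)[:,1],s['qpos'].round(2))
im,c=snap('wrist','w1')
import pickle;pickle.dump(c,open('w1.pkl','wb'))
```

```text
1.6 [0.4474053  0.11851838 0.320881  ] [ 1.    -0.002 -0.001] [0.11 0.06 1.55 0.   1.53 0.11]
```

View pics/w1.png

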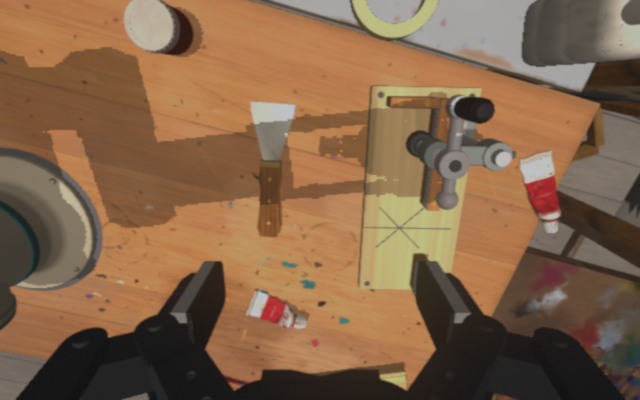

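Wrist view: the board's front edge runs from (371,86) to (359,289). The knob is near (473,108), the screw hub near (455,165), the tape at (395,10), the scraper at (270,170) and the tube at (275,310). I'll measure the board from a crop, then move on to the bar.

Run:
```python
from h import *
im=cv2.imread('pics/w1.png')
cv2.imwrite('pics/w1c.png',cv2.resize(im[75:300,340:520],None,fx=4,fy=2.6667,interpolation=cv2.INTER_CUBIC)[:600])
```

```text
(no output)
```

View pics/w1c.png

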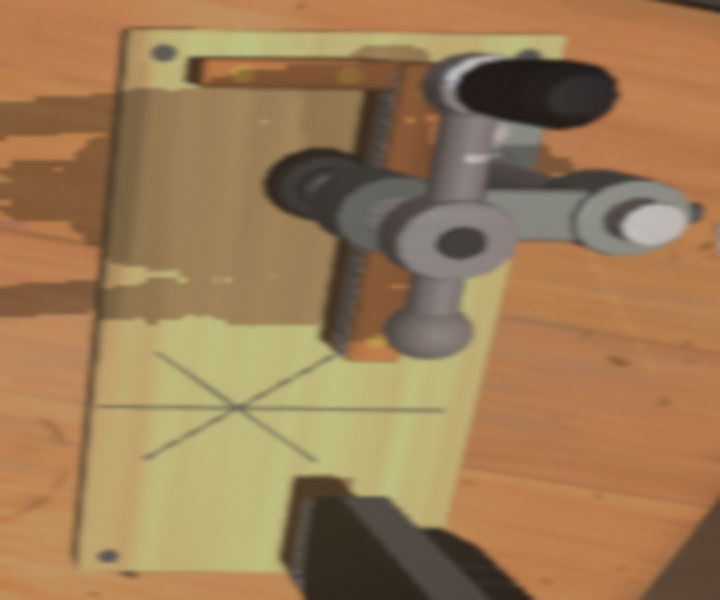

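Run:
```python
from h import *
import pickle
c=pickle.load(open('w1.pkl','rb'))
B=np.array([(-65,150,18),(75,150,18),(-65,-150,18),(-65,-45,18),(12,-5,18)])/1e3
px=np.array([(129,30),(566,36),(82,570),(98,406),(323,338)])/[4,2.6667]+[340,75]
W=ray(c,px,.018)
def fit(B,W):
    b=B[:,:2]-B[:,:2].mean(0);w=W[:,:2]-W[:,:2].mean(0)
    th=np.arctan2((b[:,0]*w[:,1]-b[:,1]*w[:,0]).sum(),(b*w).sum())
    Rm=np.array([[np.cos(th),-np.sin(th)],[np.sin(th),np.cos(th)]])
    t=W[:,:2].mean(0)-Rm@B[:,:2].mean(0); return th,t,Rm
th,t,Rm=fit(B,W);print(th,t);print((W[:,:2]-(B[:,:2]@Rm.T+t)).round(4)*1e3)
k=cv2.imread('pics/w1.png')
def bp(x,y,z): return np.r_[Rm@[x/1e3,y/1e3]+t,z/1e3]
print('axis proj',proj(c,[bp(-10,85,130)]))
for q in np.arange(3,6.7,.4):
    r=[np.cos(q)*50-10,-np.sin(q)*50+85]; P=[bp(*r,228-2.55*q),bp(*r,186-2.55*q)]; print(q.round(2),proj(c,P).round(0).tolist())
# bar: top view edges at z .022 
print('grip',bp(-10,-45,18))
```

```text
-0.012256816638831686 [0.5762258  0.04683164]
[[ 0.3 -0.9]
 [-1.8 -2.1]
 [ 0.   2. ]
 [ 0.7  0.5]
 [ 0.8  0.5]]
axis proj [[439.13187036 155.35537231]]
3.0 [[413.0, 189.0], [400.0, 174.0]]
3.4 [[416.0, 163.0], [403.0, 152.0]]
3.8 [[431.0, 138.0], [415.0, 131.0]]
4.2 [[453.0, 120.0], [434.0, 115.0]]
4.6 [[480.0, 112.0], [458.0, 107.0]]
5.0 [[507.0, 114.0], [480.0, 110.0]]
5.4 [[528.0, 128.0], [499.0, 121.0]]
5.8 [[539.0, 148.0], [509.0, 139.0]]
6.2 [[540.0, 173.0], [511.0, 161.0]]
6.6 [[531.0, 197.0], [504.0, 182.0]]
grip [0.565675   0.00195758 0.018     ]
```

The fit residuals are about 2 mm, and q0 comes out near 4.65. Moving over the bar.

Request:
{"api": "servo_tool", "payload": {"series": "-0.042 -0.003 0 0 0 8 0; -0.084 -0.006 0 0 0 16 0; -0.126 -0.009 0 0 0 24 0; -0.168 -0.011 0 0 0 32 0; -0.21 -0.013 0 0 0 40 0"}}

```text
clock: 2.15
position: [0.4337, -0.0926, 0.3213]
ee_rot: [0.0, 0.908, 0.42, 0.0]
contact_force: [0.7, 0.3, -0.1]
width: 0.0857
gripper_force: 0.0
```

Request:
{"api": "servo_tool", "payload": {"series": "-0.035 0.026 0.02 0 0 8 0; -0.07 0.052 0.04 0 0 16 0; -0.105 0.078 0.06 0 0 24 0; -0.141 0.104 0.08 0 0 32 0; -0.176 0.129 0.1 0 0 40 0"}}

```text
clock: 2.65
position: [0.4189, -0.3107, 0.2204]
ee_rot: [0.0, 0.996, 0.084, 0.0]
contact_force: [0.4, 0.0, -0.4]
width: 0.0853
gripper_force: 0.0
```

Request:
{"api": "servo_tool", "payload": {"series": "0 0 0 0 0 0 0; 0 0 0 0 0 0 0; 0 0 0 0 0 0 0"}}

```text
clock: 2.95
position: [0.4195, -0.3081, 0.2216]
ee_rot: [-0.0, 0.996, 0.087, 0.0]
contact_force: [0.3, -0.2, -0.2]
width: 0.0855
gripper_force: 0.0
```

Run:
```python
from h import *
s=manip.get_state();print(s['clock'],s['position'],rot(s['ee_rot']).as_matrix().round(3),s['qpos'].round(2))
im,c=snap('wrist','w2')
hsv=cv2.cvtColor(im,cv2.COLOR_BGR2HSV)
m=cv2.inRange(hsv,(20,50,100),(36,190,255))
n,l,st,ce=cv2.connectedComponentsWithStats(m)
for i in range(1,n):
    if st[i,4]>1500:
        cn=cv2.findContours((l==i).astype('u1'),0,2)[0][0]; r=cv2.minAreaRect(cn);b=cv2.boxPoints(r)
        print(st[i],r); print(b,ray(c,b,0.022).round(4)[:,:2].tolist(), ray(c,r[0],0.022).round(4))
```

```text
2.95 [ 0.41951212 -0.30811496  0.221639  ] [[ 0.985  0.173  0.   ]
 [ 0.173 -0.985  0.001]
 [ 0.    -0.    -1.   ]] [-0.77  0.2   1.63  0.    1.31  0.63]
[ 304  143   34   79 2382] ((320.4999694824219, 181.99996948242188), (32.99999237060547, 77.99998474121094), 0.0)
[[303.99997 220.99997]
 [303.99997 142.99997]
 [336.99997 142.99997]
 [336.99997 220.99997]] [[0.3553, -0.3005], [0.4404, -0.2869], [0.4462, -0.32], [0.3616, -0.3363]] [[ 0.4025 -0.3106  0.022 ]]
```

View pics/w2.png

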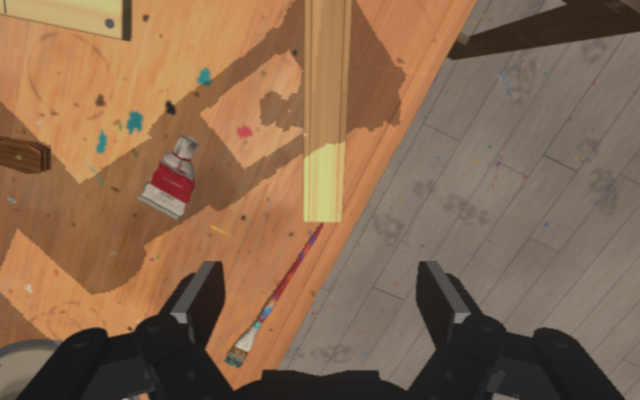

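The bar's near end is at (304,221)–(342,221), and its sides run up to (304,0) and (350,0). The tube is at (168,180), well clear.

Run:
```python
from h import *
im=cv2.imread('pics/w2.png');c=eyes.camera_info('wrist')
s=manip.get_state()
L=[];Rr=[]
lab=cv2.GaussianBlur(im,(3,3),0).astype(int)
for y in (8,40,75,160,180,200,212):
    g=lab[y,:,:]; d=np.abs(np.diff(g,axis=0)).sum(1)
    a=290+d[290:316].argmax()+.5; b=332+d[332:360].argmax()+.5
    L.append((a,y));Rr.append((b,y));print(y,a,b)
l=ray(c,L,.022);r=ray(c,Rr,.022)
print(np.linalg.norm(l-r,axis=1))
mid=(l+r)/2; print(mid[:,:2].round(4).tolist())
v=np.polyfit(mid[:,0],mid[:,1],1);print('yaw deg',np.degrees(np.arctan(v[0])))
e=ray(c,(323,221),.022)[0];u=np.array([1,v[0]])/np.hypot(1,v[0]);print('end',e)
g=e[:2]+u*.070; g[1]=np.polyval(v,g[0]); print('grasp',g)
d=totool(np.r_[g-s['position'][:2],0]); print('tool shift',d, 'tool y yaw',np.degrees(np.arctan2(*rot(s['ee_rot']).as_matrix()[1::-1,1])))
```

```text
8 304.5 350.5
40 304.5 349.5
75 300.5 347.5
160 303.5 343.5
180 303.5 342.5
200 303.5 341.5
212 303.5 341.5
[0.04155635 0.0417876  0.04501923 0.0414868  0.04125339 0.04101052
 0.04151551]
[[0.565, -0.2883], [0.539, -0.2926], [0.5084, -0.2953], [0.4267, -0.3095], [0.4053, -0.3128], [0.3832, -0.3163], [0.3695, -0.3187]]
yaw deg 8.870745091585546
end [ 0.35908744 -0.32113385  0.022     ]
grasp [ 0.42825015 -0.30924563]
tool shift [8.17850942e-03 2.74206712e-03 7.94492135e-06] tool y yaw -80.01190105844752
```

Request:
{"api": "servo_tool", "payload": {"series": "0.008 0.003 0.04 0 0 1 0; 0.008 0.003 0.08 0 0 1 0; 0.008 0.003 0.12 0 0 1 0; 0.008 0.003 0.16 0 0 1 0; 0.008 0.003 0.175 0 0 1 0", "squeeze": 40}}

```text
clock: 3.5
position: [0.4265, -0.3075, 0.0438]
ee_rot: [-0.002, 0.997, 0.079, -0.002]
contact_force: [-0.8, -0.5, 0.7]
width: 0.0852
gripper_force: 0.0
```

Request:
{"api": "servo_tool", "payload": {"series": "0 0 0.015 0 0 0 0; 0 0 0.03 0 0 0 0; 0 0 0.039 0 0 0 0; 0 0 0.039 0 0 0 0"}}

```text
clock: 3.9
position: [0.4278, -0.3093, 0.007]
ee_rot: [-0.001, 0.997, 0.078, -0.0]
contact_force: [-0.3, -0.1, 0.2]
width: 0.0855
gripper_force: 0.0
```

Request:
{"api": "servo_tool", "payload": {"series": "0 0 0 0 0 0 0.3; 0 0 0 0 0 0 0.6; 0 0 0 0 0 0 1; 0 0 0 0 0 0 1; 0 0 0 0 0 0 1"}}

```text
clock: 4.4
position: [0.4283, -0.311, 0.0083]
ee_rot: [0.001, 0.997, 0.077, 0.001]
contact_force: [-0.6, 0.5, 5.6]
width: 0.043
gripper_force: 42.0
```

Request:
{"api": "servo_tool", "payload": {"series": "0 0 0 0 0 0 1; 0 0 0 0 0 0 1; 0 0 0 0 0 0 1; 0 0 0 0 0 0 1; 0 0 0 0 0 0 1"}}

```text
clock: 4.9
position: [0.4283, -0.311, 0.0083]
ee_rot: [0.001, 0.997, 0.077, 0.001]
contact_force: [0.3, 0.5, 6.4]
width: 0.0426
gripper_force: 42.0
```

Request:
{"api": "servo_tool", "payload": {"series": "0 0 -0.02 0 0 0 1; 0 0 -0.04 0 0 0 1; 0 0 -0.06 0 0 0 1; 0 0 -0.08 0 0 0 1; 0 0 -0.1 0 0 0 1", "squeeze": 80}}

```text
clock: 5.4
position: [0.4271, -0.3103, 0.1077]
ee_rot: [-0.0, 0.997, 0.077, -0.0]
contact_force: [0.1, -0.5, -1.9]
width: 0.0418
gripper_force: 84.5
```

Request:
{"api": "servo_tool", "payload": {"series": "0.003 -0.02 0 0 0 -8 1; 0.006 -0.04 0 0 0 -16 1; 0.009 -0.06 0 0 0 -24 1; 0.012 -0.08 0 0 0 -32 1; 0.015 -0.1 0 0 0 -40 1"}}

```text
clock: 5.9
position: [0.4265, -0.2085, 0.107]
ee_rot: [-0.0, 0.909, 0.416, -0.0]
contact_force: [0.1, 0.1, -2.0]
width: 0.0415
gripper_force: 84.6
```

Request:
{"api": "servo_tool", "payload": {"series": "0.015 -0.013 0 0 0 -8 1; 0.03 -0.026 0 0 0 -16 1; 0.045 -0.04 0 0 0 -24 1; 0.06 -0.053 0 0 0 -32 1; 0.075 -0.066 0 0 0 -40.5 1"}}

```text
clock: 6.4
position: [0.4262, -0.1087, 0.1071]
ee_rot: [-0.0, 0.709, 0.705, -0.0]
contact_force: [-0.2, -0.2, -2.3]
width: 0.0418
gripper_force: 84.6
```

Request:
{"api": "servo_tool", "payload": {"series": "0.02 0.01 0 0 0 0 1; 0.04 0.02 0 0 0 0 1; 0.06 0.03 0 0 0 0 1; 0.08 0.04 0 0 0 0 1; 0.1 0.05 0 0 0 0 1"}}

```text
clock: 6.9
position: [0.4777, -0.0093, 0.1071]
ee_rot: [-0.0, 0.711, 0.703, -0.0]
contact_force: [-0.6, 0.6, -1.6]
width: 0.0413
gripper_force: 84.6
```

Request:
{"api": "servo_tool", "payload": {"series": "0 0 0 0 0 0 1; 0 0 0 0 0 0 1"}}

```text
clock: 7.1
position: [0.4773, -0.01, 0.107]
ee_rot: [-0.0, 0.711, 0.704, -0.001]
contact_force: [-0.5, -0.9, -2.0]
width: 0.0418
gripper_force: 84.7
```

Run:
```python
from h import *
s=manip.get_state();print(s['clock'],s['position'],s['width'],s['contact_force'],rot(s['ee_rot']).as_matrix().round(3),s['qpos'].round(2))
im,c=snap('scene'); im2,c2=snap('wrist','w3')
a=cv2.resize(im[80:280,200:400],(600,600),interpolation=cv2.INTER_CUBIC)
b=cv2.resize(im2[:,240:520],None,fx=.714,fy=1)[:,:]
cv2.imwrite('pics/s3.png',np.hstack([a,cv2.copyMakeBorder(b,0,200,0,0,0)])[:,:800])
```

```text
7.1 [ 0.4773066  -0.01000946  0.10695536] 0.04178111246641309 [-0.48722301 -0.92433045 -2.03378194] [[ 0.01   1.    -0.001]
 [ 1.    -0.01  -0.   ]
 [-0.    -0.001 -1.   ]] [-0.17  0.24  1.9  -0.    1.01 -0.16]
```

View pics/s3.png

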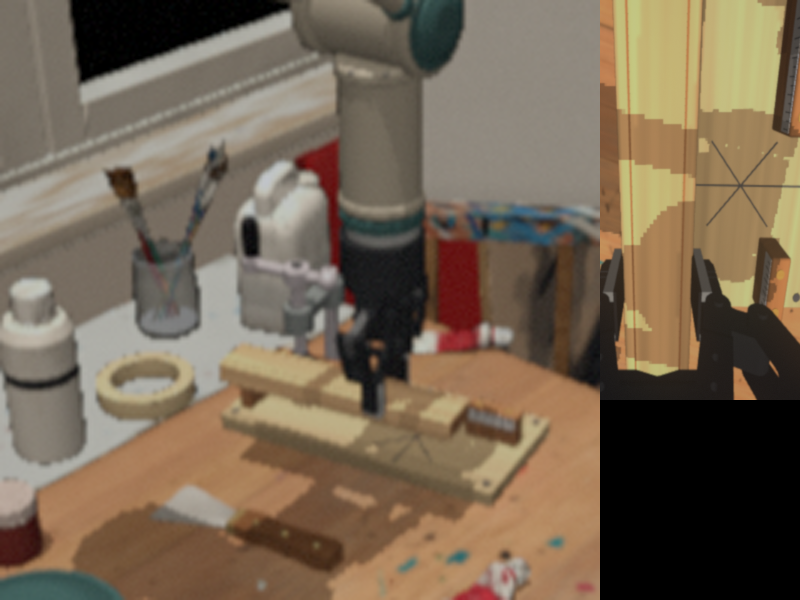

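The picture shows the bar held level in front of the board, nothing bulky by the gripper, and the kerf cross at wrist pixel (436,185). Refining the board and bar positions from this view.

Run:
```python
from h import *
im=cv2.imread('pics/w3.png');c=eyes.camera_info('wrist')
th=-.01226;Rm=np.array([[np.cos(th),-np.sin(th)],[np.sin(th),np.cos(th)]]);t=np.array([.57623,.04683])
for nm,p,z in [('kerf',(436,185),.018),('fence12,-5,18',(489,133),.018),('fence12,-85,52',(464,238),.052)]:
    w=ray(c,p,z)[0]; print(nm,w.round(4),(Rm.T@(w[:2]-t)*1e3).round(1))
lab=cv2.GaussianBlur(im,(3,3),0).astype(int);M=[]
for y in (10,50,90,150,190,230):
    d=np.abs(np.diff(lab[y],axis=0)).sum(1); a=245+d[245:270].argmax()+.5;b=365+d[365:395].argmax()+.5
    W=ray(c,[(a,y),(b,y)],.121);M.append(W.mean(0));print(y,a,b,np.linalg.norm(W[0]-W[1]).round(4),W.mean(0).round(4))
M=np.array(M);print('bar yaw vs y', np.degrees(np.polyfit(M[:,1],M[:,0],1)[0]),'board',np.degrees(-th), 'tool',manip.get_state()['ee_rot'])
np.save('/tmp/x.npy',M)
cv2.imwrite('pics/w3c.png',im[:,230:530])
```

```text
kerf [0.5608 0.002  0.018 ] [-14.9 -45. ]
fence12,-5,18 [0.5932 0.0387 0.018 ] [17.1 -8. ]
fence12,-85,52 [ 0.5703 -0.0235  0.052 ] [ -5.  -70.4]
10 258.5 386.5 0.0432 [0.4797 0.0959 0.121 ]
50 260.5 382.5 0.0426 [0.4792 0.0835 0.121 ]
90 262.5 380.5 0.0428 [0.4791 0.0701 0.121 ]
150 265.5 377.5 0.0429 [0.4789 0.0482 0.121 ]
190 267.5 372.5 0.0419 [0.4781 0.0321 0.121 ]
230 269.5 372.5 0.0428 [0.4783 0.0147 0.121 ]
bar yaw vs y 0.9827875568592511 board 0.7024462568303893 tool [-2.51956036e-04  7.11086297e-01  7.03104543e-01 -4.64862720e-04]
```

View pics/w3c.png

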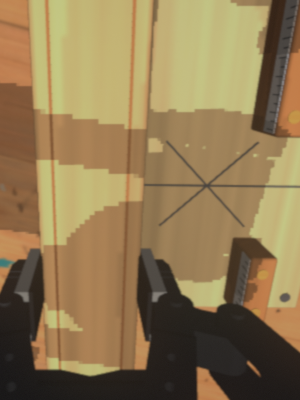

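The crop shows the fence base corners at (482,130) and (462,240), and the kerf line at row 185.

Run:
```python
from h import *
c=eyes.camera_info('wrist')
th=-.01226;Rm=np.array([[np.cos(th),-np.sin(th)],[np.sin(th),np.cos(th)]]);t=np.array([.57623,.04683])
for nm,p in [('12,-5',(482,130)),('12,-85',(462,240)),('fence face far',(495,2)),('kerf l',(380,184.5)),('kerf r',(525,186))]:
    w=ray(c,p,.018)[0]; print(nm,w.round(4),(Rm.T@(w[:2]-t)*1e3).round(1))
s=manip.get_state();print('tcp in board',(Rm.T@(s['position'][:2]-t)*1e3).round(1))
```

```text
12,-5 [0.5881 0.0407 0.018 ] [12.  -5.9]
12,-85 [ 0.5849 -0.0419  0.018 ] [  9.7 -88.6]
fence face far [0.5849 0.1176 0.018 ] [ 7.9 70.9]
kerf l [0.5206 0.0028 0.018 ] [-55.1 -44.7]
kerf r [6.247e-01 6.000e-04 1.800e-02] [ 49.  -45.7]
tcp in board [-98.4 -58.7]
```

Request:
{"api": "servo_tool", "payload": {"series": "0 0 0.02 0 0 0 1; 0 0 0.04 0 0 0 1; 0 0 0.06 0 0 0 1; 0 0 0.07 0 0 0 1; 0 0 0.076 0 0 0 1"}}

```text
clock: 7.7
position: [0.4772, -0.0106, 0.0305]
ee_rot: [-0.001, 0.711, 0.703, -0.0]
contact_force: [0.4, 0.8, -1.9]
width: 0.0418
gripper_force: 84.6
```

Request:
{"api": "servo_tool", "payload": {"series": "0 0.016 0 0 0 0 1; 0 0.032 0 0 0 0 1; 0 0.048 0 0 0 0 1; 0 0.064 0 0 0 0 1; 0 0.08 0 0 0 0 1"}}

```text
clock: 8.2
position: [0.559, -0.0114, 0.0319]
ee_rot: [0.001, 0.711, 0.703, 0.0]
contact_force: [0.2, -0.4, -1.5]
width: 0.0416
gripper_force: 84.6
```

Request:
{"api": "servo_tool", "payload": {"series": "0 0 0.001 0 0 0 1; 0 0 0.002 0 0 0 1; 0 0 0.003 0 0 0 1; 0 0 0.004 0 0 0 1; 0 0 0.004 0 0 0 1"}}

```text
clock: 8.7
position: [0.5572, -0.011, 0.0273]
ee_rot: [-0.0, 0.711, 0.703, -0.0]
contact_force: [0.4, -0.1, -1.9]
width: 0.0414
gripper_force: 84.7
```

Request:
{"api": "servo_tool", "payload": {"series": "0 0 0.001 0 0 0 1; 0 0 0.002 0 0 0 1; 0 0 0.002 0 0 0 1"}}

```text
clock: 9.0
position: [0.5576, -0.011, 0.0266]
ee_rot: [0.0, 0.711, 0.703, 0.0]
contact_force: [-2.5, -0.3, 7.3]
width: 0.0419
gripper_force: 85.7
```

Request:
{"api": "servo_tool", "payload": {"series": "0 0.002 0 0 0 0 1; 0 0.004 0 0 0 0 1; 0 0.006 0 0 0 0 1; 0 0.007 0 0 0 0 1; 0 0.007 0 0 0 0 1"}}

```text
clock: 9.5
position: [0.5621, -0.0109, 0.0266]
ee_rot: [-0.002, 0.711, 0.703, -0.002]
contact_force: [-7.3, -1.2, 11.3]
width: 0.042
gripper_force: 86.3
```

Request:
{"api": "servo_tool", "payload": {"series": "0 0.001 -0.001 0 0 0 1; 0 0.002 -0.001 0 0 0 1; 0 0.003 -0.001 0 0 0 1; 0 0.003 -0.001 0 0 0 1"}}

```text
clock: 9.9
position: [0.5623, -0.0108, 0.0268]
ee_rot: [-0.004, 0.711, 0.703, -0.004]
contact_force: [-11.7, -0.8, 10.1]
width: 0.0416
gripper_force: 86.1
```

Request:
{"api": "servo_tool", "payload": {"series": "0.003 0 0 0 0 0 1; 0.006 0 0 0 0 0 1; 0.008 0 0 0 0 0 1; 0.01 0 0 0 0 0 1; 0.011 0 0 0 0 0 1"}}

```text
clock: 10.4
position: [0.5627, -0.0029, 0.0267]
ee_rot: [-0.002, 0.711, 0.703, -0.005]
contact_force: [-11.2, -10.9, 10.8]
width: 0.0417
gripper_force: 86.1
```

Request:
{"api": "servo_tool", "payload": {"series": "0.001 0 -0.001 0 0 0 1; 0.002 0 -0.001 0 0 0 1; 0.003 0 -0.001 0 0 0 1; 0.004 0 -0.001 0 0 0 1; 0.004 0 -0.001 0 0 0 1"}}

```text
clock: 10.9
position: [0.5627, 0.0024, 0.0268]
ee_rot: [-0.003, 0.711, 0.703, -0.004]
contact_force: [-9.1, -6.4, 4.7]
width: 0.0419
gripper_force: 85.4
```

Run:
```python
from h import *
s=manip.get_state();print(s['clock'],s['position'],s['contact_force'],s['moment'],rot(s['ee_rot']).as_matrix().round(3))
im,c=snap('wrist','w4'); im2,c2=snap('scene','s4'); 
cv2.imwrite('pics/m4.png',np.hstack([im[:,220:520],cv2.resize(im2[160:260,260:400],None,fx=3.5,fy=4,interpolation=cv2.INTER_CUBIC)]))
```

```text
10.9 [0.5627454  0.00242368 0.0268061 ] [-9.08891728 -6.40545681  4.70846426] [-1.01592345  1.33707368 -0.74670781] [[ 0.012  1.    -0.01 ]
 [ 1.    -0.012 -0.002]
 [-0.002 -0.01  -1.   ]]
```

View pics/m4.png

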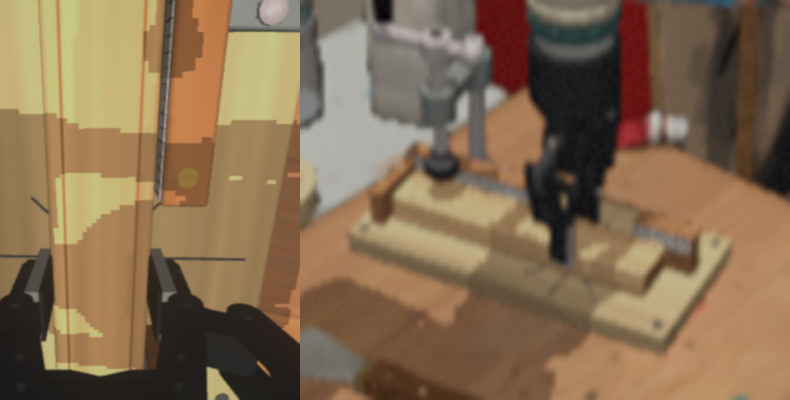

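The bar lies along the fence under the pad, with its end nearing the stop. I'll keep pushing until the stop gives a clear reaction.

Request:
{"api": "servo_tool", "payload": {"series": "0.001 0 0 0 0 0 1; 0.002 0 0 0 0 0 1; 0.003 0 0 0 0 0 1; 0.003 0 0 0 0 0 1"}}

```text
clock: 11.4
position: [0.5628, 0.0039, 0.0268]
ee_rot: [-0.002, 0.711, 0.703, -0.005]
contact_force: [-8.8, -11.4, 3.8]
width: 0.0416
gripper_force: 85.4
```

Request:
{"api": "servo_tool", "payload": {"series": "0.001 0 0 0 0 0 1; 0.002 0 0 0 0 0 1; 0.003 0 0 0 0 0 1; 0.003 0 0 0 0 0 1"}}

```text
clock: 11.8
position: [0.5628, 0.0039, 0.0268]
ee_rot: [-0.0, 0.711, 0.704, -0.007]
contact_force: [-10.6, -20.1, 3.4]
width: 0.0418
gripper_force: 85.4
```

The stop reaction is clear: TCP y stays at 0.0039 while the force doubles. Easing off, then releasing.

Request:
{"api": "servo_tool", "payload": {"series": "-0.002 -0.001 0 0 0 0 1; -0.004 -0.002 0 0 0 0 1; -0.004 -0.002 0 0 0 0 1"}}

```text
clock: 12.1
position: [0.5628, 0.0038, 0.0268]
ee_rot: [-0.001, 0.712, 0.703, -0.003]
contact_force: [-6.5, -7.1, 0.4]
width: 0.042
gripper_force: 84.9
```

Request:
{"api": "servo_tool", "payload": {"series": "0 0 0 0 0 0 0.45; 0 0 0 0 0 0 0.3; 0 0 0 0 0 0 0.1; 0 0 0 0 0 0 0; 0 0 0 0 0 0 0"}}

```text
clock: 12.6
position: [0.5665, 0.0062, 0.0275]
ee_rot: [0.0, 0.711, 0.703, 0.0]
contact_force: [0.2, -0.5, -0.2]
width: 0.0856
gripper_force: 0.0
```

Request:
{"api": "servo_tool", "payload": {"series": "0 0 0 0 0 0 0; 0 0 -0.02 0 0 0 0; 0 0 -0.04 0 0 0 0; 0 0 -0.07 0 0 0 0; 0 0 -0.1 0 0 0 0"}}

```text
clock: 13.1
position: [0.5657, 0.0061, 0.128]
ee_rot: [-0.0, 0.711, 0.703, -0.0]
contact_force: [0.8, 0.4, -0.3]
width: 0.0854
gripper_force: 0.0
```

Request:
{"api": "servo_tool", "payload": {"series": "0 0 -0.04 0 0 0 0; 0 0 -0.08 0 0 0 0; 0 0 -0.12 0 0 0 0; 0 0 -0.16 0 0 0 0; 0 0 -0.18 0 0 0 0"}}

```text
clock: 13.6
position: [0.5672, 0.0059, 0.3115]
ee_rot: [0.002, 0.711, 0.703, 0.002]
contact_force: [0.6, -0.4, 0.2]
width: 0.0854
gripper_force: 0.0
```

Run:
```python
from h import *
import pickle
s=manip.get_state();print(s['clock'],s['position'],s['contact_force'],rot(s['ee_rot']).as_matrix().round(3),s['qpos'].round(2))
im,c=snap('wrist','w5');pickle.dump(c,open('w5.pkl','wb'))
im2,c2=snap('top','t5'); pickle.dump(c2,open('t5.pkl','wb'))
cv2.imwrite('pics/m5.png',np.hstack([cv2.resize(im[:260,300:540],(480,520),interpolation=cv2.INTER_CUBIC),cv2.resize(im2[155:220,250:290],(320,520),interpolation=cv2.INTER_CUBIC)]))
```

```text
13.6 [0.56723336 0.00591457 0.31148347] [ 0.60039334 -0.43284477  0.15117285] [[ 0.011  1.     0.006]
 [ 1.    -0.011 -0.001]
 [-0.     0.006 -1.   ]] [-0.11  0.23  1.38  0.    1.53 -0.1 ]
```

View pics/m5.png

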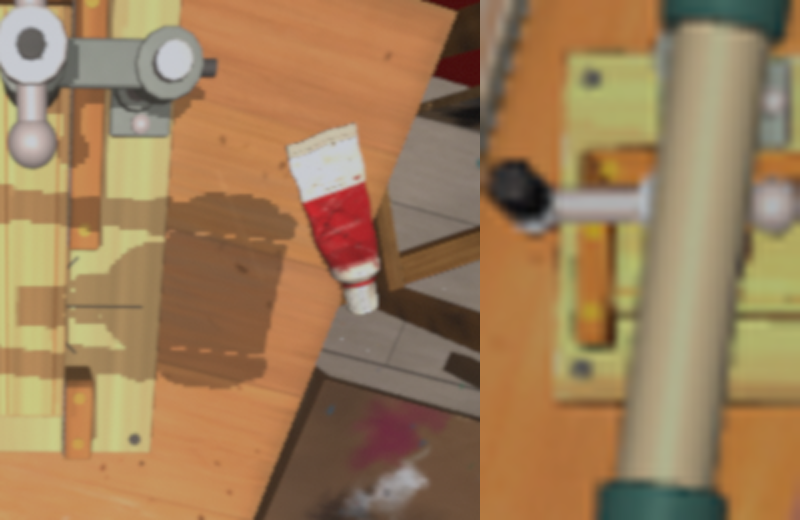

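The bar is flat along the fence. The hub is at wrist pixel (315,21), and the knob points to +y (left in the top view). Moving over the knob.

Request:
{"api": "servo_tool", "payload": {"series": "0.036 0 -0.02 0 0 0 0; 0.072 -0.001 -0.03 0 0 0 0; 0.108 -0.002 -0.03 0 0 0 0; 0.144 -0.003 -0.03 0 0 0 0; 0.176 -0.004 -0.03 0 0 0 0"}}

```text
clock: 14.2
position: [0.5632, 0.1836, 0.3356]
ee_rot: [-0.001, 0.711, 0.703, -0.001]
contact_force: [-0.0, 0.7, 0.5]
width: 0.0852
gripper_force: 0.0
```

Request:
{"api": "servo_tool", "payload": {"series": "0 0 0 0 0 0 0; 0 0 0 0 0 0 0; 0 0 0 0 0 0 0"}}

```text
clock: 14.5
position: [0.5637, 0.1811, 0.3363]
ee_rot: [-0.0, 0.711, 0.703, -0.001]
contact_force: [0.4, 0.3, -0.6]
width: 0.0855
gripper_force: 0.0
```

Run:
```python
from h import *
import pickle
s=manip.get_state();print(s['clock'],s['position'],rot(s['ee_rot']).as_matrix().round(3)[:,1],s['qpos'].round(2))
im,c=snap('wrist','w6');pickle.dump(c,open('w6.pkl','wb'));print(c['eye'])
th=-.01226;Rm=np.array([[np.cos(th),-np.sin(th)],[np.sin(th),np.cos(th)]]);t=np.array([.5755,.04683])
for q in (4.4,4.65,4.9):
    k=t+Rm@[-.01+.05*np.cos(q),.085-.05*np.sin(q)]; print(q,k,proj(c,[[*k,.228-.00255*q],[*k,.186-.00255*q]]).round(1).tolist())
a=t+Rm@[-.01,.085];print(a,proj(c,[[*a,.174]]))
cv2.imwrite('pics/m6.png',cv2.resize(im[40:290,200:440],(576,600),interpolation=cv2.INTER_CUBIC))
```

```text
14.5 [0.56373518 0.18111789 0.33632819] [ 1.    -0.012 -0.002] [ 0.19  0.27  1.26 -0.    1.61  0.21]
[0.56549454 0.26480171 0.47759396]
4.4 [0.55176065 0.17971113] [[305.1, 191.6], [307.1, 177.7]]
4.65 [0.56403743 0.1818834 ] [[320.1, 188.7], [320.2, 175.1]]
4.9 [0.57646997 0.18095082] [[335.3, 189.4], [333.4, 175.8]]
[0.56654283 0.13194621] [[323.29624555 224.08814152]]
```

View pics/m6.png

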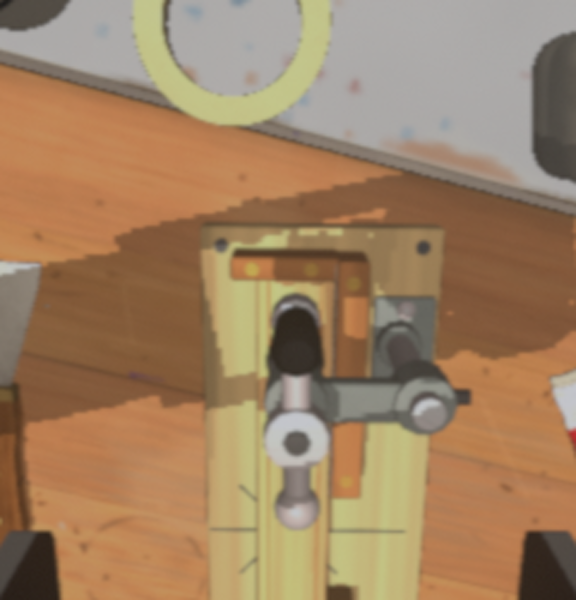

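The hub is at (323.8,223.8), within 0.5 px of the prediction. The knob is straight toward +y, so q0 is about 4.70. Descending on the knob.

Request:
{"api": "servo_tool", "payload": {"series": "0.001 0.003 0.04 0 0 0 0; 0.001 0.003 0.08 0 0 0 0; 0.001 0.003 0.12 0 0 0 0; 0.001 0.003 0.145 0 0 0 0; 0.001 0.003 0.153 0 0 0 0", "squeeze": 35}}

```text
clock: 15.05
position: [0.5651, 0.1812, 0.181]
ee_rot: [-0.002, 0.712, 0.703, -0.003]
contact_force: [0.3, -0.3, -0.7]
width: 0.0853
gripper_force: 0.0
```

Request:
{"api": "servo_tool", "payload": {"series": "0 0 0 0 0 0 0; 0 0 0 0 0 0 0.3; 0 0 0 0 0 0 0.6; 0 0 0 0 0 0 1; 0 0 0 0 0 0 1"}}

```text
clock: 15.55
position: [0.5675, 0.183, 0.1853]
ee_rot: [0.001, 0.711, 0.703, 0.001]
contact_force: [-0.5, 0.3, 0.1]
width: 0.0279
gripper_force: 0.0
```

Request:
{"api": "servo_tool", "payload": {"series": "0 0 0 0 0 0 1; 0 0 0 0 0 0 1; 0 0 0 0 0 0 1; 0 0 0 0 0 0 1; 0 0 0 0 0 0 1"}}

```text
clock: 16.05
position: [0.567, 0.1833, 0.185]
ee_rot: [-0.0, 0.711, 0.703, 0.0]
contact_force: [-1.8, 0.2, 5.1]
width: 0.0172
gripper_force: 34.3
```

Request:
{"api": "servo_tool", "payload": {"series": "-0.0034 0.0155 0.0008 0 0 0 1; -0.0105 0.0294 0.0016 0 0 0 1; -0.0216 0.0405 0.0024 0 0 0 1; -0.0355 0.0476 0.0032 0 0 0 1; -0.051 0.05 0.004 0 0 0 1"}}

```text
clock: 16.55
position: [0.6173, 0.1326, 0.1808]
ee_rot: [-0.001, 0.711, 0.703, 0.002]
contact_force: [-1.8, 3.3, 4.2]
width: 0.017
gripper_force: 34.4
```

Request:
{"api": "servo_tool", "payload": {"series": "-0.0155 -0.0024 0.0008 0 0 0 1; -0.0294 -0.0095 0.0016 0 0 0 1; -0.0405 -0.0206 0.0024 0 0 0 1; -0.0476 -0.0345 0.0032 0 0 0 1; -0.05 -0.05 0.004 0 0 0 1"}}

```text
clock: 17.05
position: [0.568, 0.0814, 0.1769]
ee_rot: [0.002, 0.711, 0.703, 0.003]
contact_force: [4.6, 2.8, 0.7]
width: 0.0175
gripper_force: 34.1
```

Request:
{"api": "servo_tool", "payload": {"series": "0.0024 -0.0155 0.0008 0 0 0 1; 0.0095 -0.0294 0.0016 0 0 0 1; 0.0206 -0.0405 0.0024 0 0 0 1; 0.0345 -0.0476 0.0032 0 0 0 1; 0.05 -0.05 0.004 0 0 0 1"}}

```text
clock: 17.55
position: [0.5152, 0.1318, 0.173]
ee_rot: [0.001, 0.711, 0.703, -0.001]
contact_force: [0.7, -3.1, 5.8]
width: 0.0173
gripper_force: 34.6
```

Request:
{"api": "servo_tool", "payload": {"series": "0.0155 0.0024 0.0008 0 0 0 1; 0.0294 0.0095 0.0016 0 0 0 1; 0.0405 0.0206 0.0024 0 0 0 1; 0.0476 0.0345 0.0032 0 0 0 1; 0.05 0.05 0.004 0 0 0 1"}}

```text
clock: 18.05
position: [0.564, 0.1838, 0.169]
ee_rot: [-0.002, 0.71, 0.704, -0.002]
contact_force: [-4.4, 0.8, 7.9]
width: 0.0173
gripper_force: 35.1
```

Request:
{"api": "servo_tool", "payload": {"series": "0 0 0 0 0 0 1; 0 0 0 0 0 0 1"}}

```text
clock: 18.25
position: [0.5662, 0.1835, 0.1689]
ee_rot: [-0.001, 0.711, 0.703, 0.0]
contact_force: [-0.4, 2.0, 7.0]
width: 0.0172
gripper_force: 34.8
```

One turn is done and q is about 10.98. The tracked circle's centre is at x 0.566, as expected. Another quarter turn, then 47° slowly.

Request:
{"api": "servo_tool", "payload": {"series": "-0.0024 0.0155 0.0008 0 0 0 1; -0.0095 0.0294 0.0016 0 0 0 1; -0.0206 0.0405 0.0024 0 0 0 1; -0.0345 0.0476 0.0032 0 0 0 1; -0.05 0.05 0.004 0 0 0 1"}}

```text
clock: 18.75
position: [0.6166, 0.1344, 0.1652]
ee_rot: [-0.001, 0.711, 0.703, 0.002]
contact_force: [-0.2, 5.1, 6.6]
width: 0.0173
gripper_force: 34.8
```

Request:
{"api": "servo_tool", "payload": {"series": "-0.0087 -0.0008 0.0004 0 0 0 1; -0.0171 -0.003 0.0009 0 0 0 1; -0.025 -0.0067 0.0013 0 0 0 1; -0.0321 -0.0117 0.0018 0 0 0 1; -0.0366 -0.0159 0.0021 0 0 0 1"}}

```text
clock: 19.25
position: [0.602, 0.0973, 0.1634]
ee_rot: [0.001, 0.711, 0.703, 0.003]
contact_force: [4.8, 3.9, 5.2]
width: 0.0173
gripper_force: 34.7
```

Request:
{"api": "servo_tool", "payload": {"series": "0 0 0 0 0 0 1; 0 0 0 0 0 0 1; 0 0 0 0 0 0 1"}}

```text
clock: 19.55
position: [0.6017, 0.097, 0.1633]
ee_rot: [0.001, 0.711, 0.703, 0.003]
contact_force: [3.4, 2.2, 5.9]
width: 0.0174
gripper_force: 34.7
```

Run:
```python
from h import *
s=manip.get_state();p=s['position'];a=np.array([.5664,.1325]);d=p[:2]-a
th=-.01226
# board dir = (cos q,-sin q)
q=-(np.arctan2(d[1],d[0])-th);print(p,np.hypot(*d),q%(2*np.pi)+2*np.pi*np.array([1,2]),s['contact_force'])
```

```text
[0.60170101 0.09704936 0.16326959] 0.050029084006013406 [ 7.05843829 13.3416236 ] [3.41642262 2.1920753  5.87431993]
```

q is about 13.34, which is 1.55 rad past touch. Releasing the knob and lifting clear.

Request:
{"api": "servo_tool", "payload": {"series": "0 0 0 0 0 0 0.6; 0 0 0 0 0 0 0.5; 0 0 0 0 0 0 0.5; 0 0 0 0 0 0 0.5; 0 0 0 0 0 0 0.5"}}

```text
clock: 20.05
position: [0.5996, 0.0949, 0.1617]
ee_rot: [-0.0, 0.711, 0.703, -0.001]
contact_force: [0.3, 0.4, -0.1]
width: 0.0429
gripper_force: 0.0
```

Request:
{"api": "servo_tool", "payload": {"series": "0 0 -0.02 0 0 0 0.5; 0 0 -0.05 0 0 0 0.5; 0 0 -0.08 0 0 0 0.5; 0 0 -0.12 0 0 0 0.5; 0 0 -0.15 0 0 0 0.5"}}

```text
clock: 20.55
position: [0.6003, 0.0948, 0.3145]
ee_rot: [0.001, 0.711, 0.703, 0.001]
contact_force: [0.6, -0.0, 0.4]
width: 0.0424
gripper_force: 0.0
```

Request:
{"api": "servo_tool", "payload": {"series": "-0.02 0 0 0 0 0 0.5; -0.04 0 0 0 0 0 0.5; -0.06 0 0 0 0 0 0.5; -0.08 0 0 0 0 0 0.5; -0.08 0 0 0 0 0 0.5"}}

```text
clock: 21.05
position: [0.599, 0.0126, 0.312]
ee_rot: [0.0, 0.712, 0.702, -0.001]
contact_force: [0.6, 0.5, -0.3]
width: 0.0429
gripper_force: 0.0
```

Run:
```python
from h import *
im,c=snap('wrist','w7')
th=-.01226;Rm=np.array([[np.cos(th),-np.sin(th)],[np.sin(th),np.cos(th)]]);t=np.array([.5755,.04683])
for q in (13.0,13.34,13.6):
    k=t+Rm@[-.01+.05*np.cos(q),.085-.05*np.sin(q)]; print(q,proj(c,[[*k,.228-.00255*q]]).round(1).tolist())
cv2.imwrite('pics/m7.png',cv2.resize(im[0:300,200:500],(600,600)))
```

```text
13.0 [[335.3, 60.5]]
13.34 [[321.8, 81.1]]
13.6 [[308.1, 92.6]]
```

View pics/m7.png

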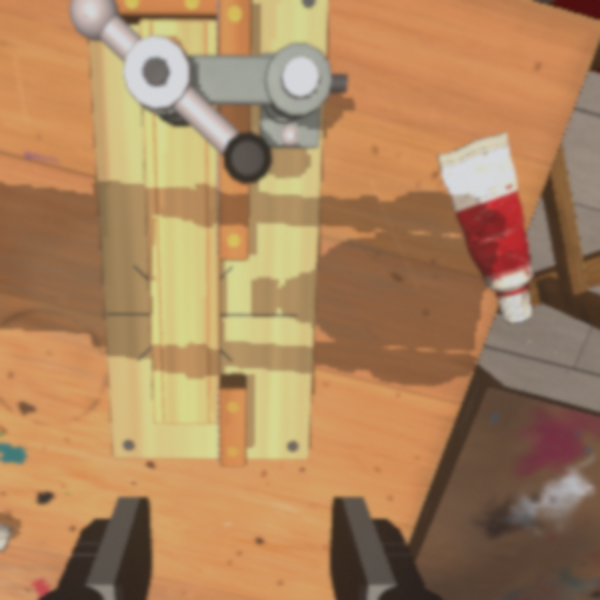

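The knob is at (323,78), so q is about 13.3, and the bar lies along the fence and against the stop. Handing in.

```bash
python3 -c "
from rig import manip
print(manip.sign_off())"
```

```text
the job is handed in; nothing more can be done
None
```

The bar is seated against fence and stop, and the clamp is wound about a quarter turn past touch (estimated from the crank angle, about 60 N). Bar and crank are released and the bystanders were left alone; I handed the job in at about 21 s, and `sign_off` returned no verdict.

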